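# Refit the loose knob on the wooden play hob

## Task

The loose wooden knob on the bamboo tray belongs on the bare D-shaft of the play hob. Set it on the shaft with the flat in its bore turned to the shaft's flat, so that it slips on part-way and rests there on the spring clips, and let go of it; then press it straight down from above until it snaps fully home, and leave it there. Do not shift the other things on the tray or the pot on the hob.

Things in the scene. Friction and masses are not known exactly. Their poses are not given: they have to be found in the camera images.
- knob_mid (a point): Loose wooden bar knob, 40 mm high, 70 g, bore down on the tray. Point on its axis, half-way up. x towards its pointed nose, z up. A round skirt, 60 mm across, is its lowest 5 mm; above it a bar with two flat sides 38 mm apart along y (from x = -20 to +18 mm, to be gripped there), its blunt end at x = -26 mm and its nose (6 mm wide) at x = +36 mm; flat top.
- knob_bore (a point): Mouth of the knob's D-bore: on the axis, at its underside, same axes as the knob. Bore 32 mm deep, radius 11.8 mm, its flat 7.3 mm from the axis on the +x side, under the nose.
- shaft_top (a point): Top of the bare steel D-shaft, on its axis, 31 mm above the thin disc it rises from; it stands upright on the play hob, 130 mm to one side of a fitted knob like the loose one. x from the axis towards the flat, z up. Radius 11 mm, flat 6.5 mm from the axis; the upper 4 mm taper to radius 9.5 mm, flat 6.2 mm. It turns stiffly (0.06 N m).
- shaft_base (a point): Foot of the D-shaft on its axis, on top of its disc (72 mm across); same axes. Two sprung balls stand out 3 mm on its y sides, 10 mm up. A knob turned like the shaft (within about 1 mm and 0.1 rad) slips on and rests on the balls, its underside about 13 to 14 mm above this point; 10 to 18 N more snaps it down onto the disc. Turned wrongly, it stays up on the tip.
- hob: Wooden play hob, 264 x 324 mm, top 60 mm above its origin (centre of its underside, on the table); fixed. The shaft's disc adds 3 mm. The fitted knob rises 43 mm above its top.
- tray: Round bamboo tray on top of the green crate, 340 mm across, rim 16 mm high; origin at the centre of its underside, inner floor 6 mm above that; fixed.
- crate: Green plastic crate on its side, 270 (x) x 340 (y) x 210 mm high; origin at the centre of its underside, on the table; fixed.
- teether: Red silicone ring teether, 66 mm across, 15 mm high, on the tray; origin at the centre of its underside. Leave alone.
- car_rattle: Wooden car rattle, 70 x 42 x 44 mm, on the tray; origin under its centre. Leave alone.
- jar: Glass jar with twist cap, 60 mm across, 85 mm high, on the tray; origin at the centre of its underside. Leave alone.
- spoon: Blue plastic spoon, 130 mm long, lying on the tray; origin on its underside, near its middle. Leave alone.
- toy_pot: Small aluminium pot with two black handles, 90 mm across without them, 55 mm high, on a burner of the hob, away from the robot behind the knobs; origin at the centre of its underside. Leave alone.
Things that resemble listed ones, but are neither listed nor needed, are in the scene too. What is shaped like the part that bears knob_mid but pink is not meant.

How it is judged (in metres and radians):
On the way:
1. the knob rests part-way down the shaft on the spring clips, flats matched, let go of (z of knob_mid in the frame of shaft_base between 0.0285 and 0.039 m and horizontal distance between knob_mid and shaft_base below 0.005 m and contact force between the fingers and knob below 0.05 N), for 0.2 s.
At the end, for the whole second after the job is handed in: The knob is snapped home on the D-shaft: its underside within 2.5 mm of the disc, its axis within 3 mm of the shaft's, its flat within 0.2 rad of the shaft's, upright within 0.06 rad, and at rest (z of knob_mid in the frame of shaft_base between 0.0175 and 0.0225 m and horizontal distance between knob_mid and shaft_base below 0.003 m and angle between the x axis of knob_mid and the x axis of shaft_base, either way round below 0.2 rad and angle between knob_mid's own z axis and vertical below 0.06 rad and linear speed of knob below 0.02 m/s); the robot touches nothing.
It fails at once if the teether, car rattle, jar, spoon or pot is shifted more than 25 mm (distance of any of teether, car_rattle, jar, spoon, toy_pot from where it was at the start of the episode above 0.025 m).
It also fails if it takes over 45 s, if anything falls off the work surface, if the arm or the gripper's body presses on something with over 40 N, if the wrist force passes 120 N, or if a joint passes its speed limit or range.

## Robot

A 6-joint arm with a two-finger parallel gripper is mounted at the origin on the work surface. World frame = base frame: x ahead of the robot, y to its left, z up, the work surface at z = 0. Lengths are in mm, angles in rad, forces in N, time in s.
With the tool pointing down it reaches from about 300 to 775 mm from the base axis. Payload 14.6 kg.
Tool frame: the origin (TCP) lies at the very end of the fingers, on their centre line; the grasp point (between the pads) lies 19 mm behind it; z points along the fingers, y is the direction in which the jaws open and shut (so a half turn about z gives the same grasp; the last joint's range is limited). The gripper opens to 94 mm and grips with 3 to 60 N. Pads are 16 mm wide; open, the fingers measure 119 mm over their backs; the gripper's body (75 mm by 177 mm) begins 78 mm behind the grasp point.
Start: joints at [-1.379, 0.3, 1.521, -0, 1.321, -0.067], TCP at [140.75, -531.675, 205.446] pointing down, gripper open.
Joint ranges: [-3.03, 3.03], [-0.79, 2.21], [0.23, 2.52], [-1.04, 4.18], [0, 3.07], [-2.55, 2.55]. Speed limits (rad/s): [2.22, 2.22, 2.57, 3.14, 3.14, 3.14].

## Interface

Orientations are given as [roll, pitch, yaw] about the fixed x, y, z axes, in that order (R = Rz(yaw) Ry(pitch) Rx(roll)).
In Python, from cell import manip gives the robot as it stands.
- The arm moves only by the shell command python3 -m inch 'ROWS' [FORCE]. ROWS is a JSON object of lists of equal length, an entry for each row: "grip": the opening, from -1 (shut) to 1 (fully open), so that 0 is half open; "travel": the shift along the world's x, y, z in cm, a list of three; "turn": the turn, a rotation vector about the world's x, y, z in degrees, a list of three. A call has 1 to 10 rows; each row is the pose to reach, as a shift and turn from the pose measured when the call began; what a row does not reach only later rows make up. A row lasts 1/8 s, in which the tool goes at most 62.5 mm and 10.7 degrees, less where a joint would pass 70% of its speed; a pose out of reach is approached as far as the arm can. A call with a gripper value outside its range is refused whole. The fingers move at their own pace and stop on an object; FORCE is the grip in N (left out, the last holds). Time passes only in rows, so rows that repeat a pose let the fingers close. It gives the time, the measured TCP pose, the force and the opening at its end, in the units of the state.
- manip.read_state(): the state, without advancing time (a new reading comes with each control period).
- manip.camera(name): name is "scene" or "side" or "wrist"; returns (picture, depth): 384x512x3 uint8, red, green, blue; 384x512 float32, mm along the optical axis (not along the pixel's ray), 0 where there is no reading.
- manip.calibration(name): a dict with "fx", "fy", "cx", "cy" (pixels), "k1" (the pictures are not rectified: a ray, as slopes to the right and down, at radius r is drawn at 1 + k1 r^2 times it, then the intrinsics apply), "world_from_camera" (4x4, takes a point from camera to world coordinates). Camera axes: x right, y up, looking along -z (the intrinsics and any distortion apply to the point x, -y, -z); pixel columns grow to the right and rows downward; lengths in mm; the calibration is good to about 2 mm. A picture is of the moment at which its call begins: read the wrist's pose just before it. calibration takes no time and is no camera call; for the wrist camera it gives the pose at the moment of the call.
- manip.sign_off(): hands the job in, once; it reports no verdict.
Trained networks look in the newest picture that a camera, given by its name, has taken for a name from the list of things; names that differ only in an ending like _2 or _b are one class to them, and where a whole thing is asked for, a point or a joint stands for the part that bears it (a point fixed in the world has none). Each returns a list of dicts, best first, with "p" (0 to 1); they miss things now and then, are a little off and sometimes report something else, mostly with a low value. They report only what shows in the picture. A call takes as long as a camera call. They do not tell look-alikes from the thing itself.
- manip.look_for(camera, label): "bbox" ([left, top, right, bottom] in pixels, round what is visible of it).
The state is a dict: "clock": time; "joints": joint angles; "qd": joint speeds; "effort": joint torques, N m; "eef_pos": TCP position; "eef_rot": TCP orientation; "wrist_force": force on the tool from outside, world axes, zero at the start; "moment": the same for the moment, N m; "finger_gap": finger opening in mm.
Only numpy, scipy, OpenCV 4.12 (cv2) and the standard library are available. Lean on these libraries where they do the work, as an engineer would, in place of code of your own. Each camera call takes 0.05 s, during which the arm holds its last target.

## Working session

There is one attempt and no reset: what is moved stays moved. The work goes in short steps, Python scripts to look and compute and a shell command to move; the robot and the scene stay as the last step left them, time stands still between calls to the robot, and variables do not carry over. Pictures are saved under pics/ and viewed, and the job is handed in when it is done.

```bash
ls; mkdir -p pics; python3 - <<'E'
from cell import manip
import cv2
print(manip.read_state())
for n in("scene","side","wrist"):
    p,d=manip.camera(n); cv2.imwrite(f"pics/{n}0.png",p[:,:,::-1])
    for l in ("knob_mid","shaft_top","hob","tray"):
        print(n,l,[([round(v) for v in r["bbox"]],round(r["p"],2)) for r in manip.look_for(n,l)])
E
```

```text
pics
{'clock': 0.0, 'joints': array([-1.37861493e+00,  3.00472211e-01,  1.52156814e+00,  4.17680488e-06,
        1.32069883e+00, -6.66360342e-02]), 'qd': array([ 0.00115083, -0.00122115,  0.00026882,  0.00072583,  0.00192883,
       -0.00019035]), 'effort': array([ 1.64841826e-03, -5.31810236e+01, -3.52738953e+01,  7.09558278e-02,
        2.43069429e-02, -8.50097626e-05]), 'eef_pos': array([ 140.69545255, -531.43368431,  204.89119578]), 'eef_rot': array([-3.14044894e+00, -8.03802212e-05,  2.58816347e-01]), 'wrist_force': array([-0.01475329, -0.50453992,  0.1699088 ]), 'moment': array([-0.0231541 , -0.02224717,  0.00037555]), 'finger_gap': 93.97581521001811}
scene knob_mid [([292, 118, 318, 140], 0.83), ([348, 227, 372, 250], 0.81), ([214, 183, 231, 205], 0.75), ([214, 161, 235, 185], 0.64)]
scene shaft_top [([242, 111, 362, 164], 0.67), ([132, 306, 142, 322], 0.52)]
scene hob [([89, 248, 281, 383], 0.64)]
scene tray [([242, 110, 358, 165], 0.69)]
side knob_mid [([168, 197, 200, 232], 0.87), ([290, 279, 313, 303], 0.73), ([292, 326, 321, 357], 0.62), ([229, 189, 253, 223], 0.56)]
side shaft_top [([311, 164, 316, 173], 0.64), ([81, 174, 279, 382], 0.49), ([238, 151, 336, 226], 0.25)]
side hob [([238, 154, 335, 225], 0.68)]
side tray [([102, 179, 279, 285], 0.96)]
wrist knob_mid []
wrist shaft_top []
wrist hob []
wrist tray []
```

View pics/scene0.png

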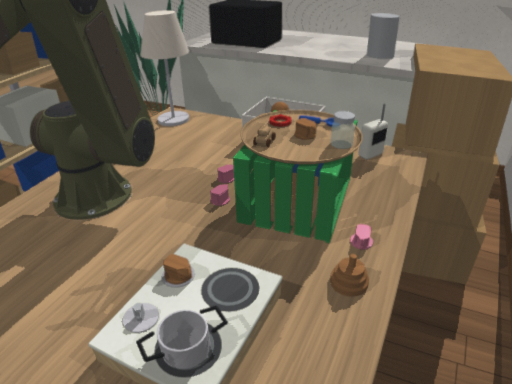

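View pics/side0.png

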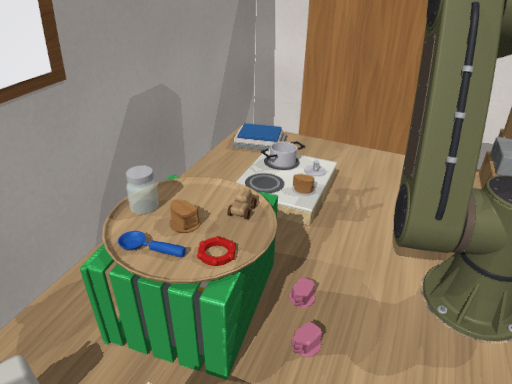

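View pics/wrist0.png

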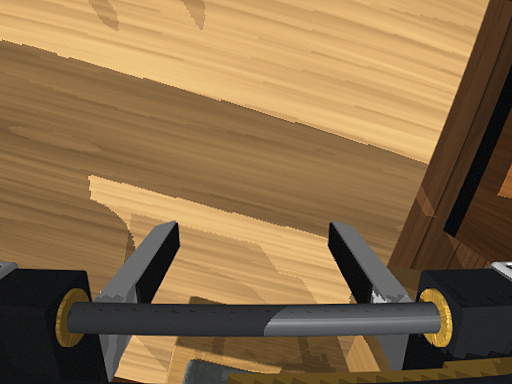

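The scene view shows a wooden knob on the tray at (305,129), the fitted knob at (177,268) and the bare shaft at (138,312). Pink decoys lie on the table at (226,173), (220,195) and (361,236). In the side view the knob is at (184,215) and the shaft at (315,167). I'll localise these with depth next.

```bash
cat > h.py <<'E'
from cell import manip
import cv2, numpy as np
def shot(n):
    c=manip.calibration(n); p,d=manip.camera(n); return c,p,d
def und(c,uv):
    K=np.array([[c['fx'],0,c['cx']],[0,c['fy'],c['cy']],[0,0,1.]])
    uv=np.asarray(uv,float).reshape(-1,1,2)
    return cv2.undistortPoints(uv,K,np.array([c['k1'],0,0,0.])).reshape(-1,2)
def pts(c,d,box):
    l,t,r,b=box
    u,v=np.meshgrid(np.arange(l,r),np.arange(t,b)); z=d[t:b,l:r].ravel()
    s=und(c,np.c_[u.ravel(),v.ravel()])
    P=np.c_[s[:,0]*z,-s[:,1]*z,-z]
    W=np.array(c['world_from_camera']); P=P@W[:3,:3].T+W[:3,3]
    return P.reshape(b-t,r-l,3),(z>0).reshape(b-t,r-l)
def plane(c,uv,h):
    s=und(c,uv); W=np.array(c['world_from_camera'])
    D=np.c_[s[:,0],-s[:,1],-np.ones(len(s))]@W[:3,:3].T
    o=W[:3,3]; return o+D*((h-o[2])/D[:,2])[:,None]
def proj(c,P):
    W=np.array(c['world_from_camera']);q=(np.atleast_2d(P)-W[:3,3])@W[:3,:3]
    s=np.c_[q[:,0]/-q[:,2],-q[:,1]/-q[:,2]];r2=(s**2).sum(1,keepdims=True)
    s=s*(1+c['k1']*r2);return np.c_[c['fx']*s[:,0]+c['cx'],c['fy']*s[:,1]+c['cy']]
E
python3 - <<'E'
from h import *
np.set_printoptions(precision=1,suppress=True)
for n in("scene","side"):
    c,p,d=shot(n); print(n,{k:np.round(c[k],3) for k in c if k!='world_from_camera'}); print(np.array(c['world_from_camera'])[:3])
    B={"scene":{"knob":(292,116,320,142),"shaft":(130,300,145,322),"fit":(160,254,195,284),"pot":(155,310,212,365),"brown2":(270,98,290,112),"jar":(330,110,358,150),"car":(252,126,277,146)},
       "side":{"knob":(166,197,203,234),"shaft":(308,158,322,176),"fit":(291,172,315,194),"jar":(125,166,160,214),"car":(226,187,262,219)}}[n]
    for k,b in B.items():
        P,m=pts(c,d,b); Q=P[m]; 
        hi=np.percentile(Q[:,2],97); T=Q[Q[:,2]>hi-6]
        print(k,"ztop",hi,"top mean",T.mean(0),T.min(0),T.max(0))
        s=cv2.resize(p[max(0,b[1]-15):b[3]+15,b[0]-15:b[2]+15],None,fx=6,fy=6,interpolation=cv2.INTER_CUBIC)
        cv2.imwrite(f"pics/c_{n}_{k}.png",s[:600,:800,::-1])
E
```

```text
scene {'fx': np.float64(390.303), 'fy': np.float64(390.303), 'cx': np.float64(260.466), 'cy': np.float64(190.462), 'k1': np.float64(-0.116)}
[[   0.9   -0.2    0.4  935.1]
 [   0.4    0.5   -0.8 -687.2]
 [  -0.     0.8    0.5  683. ]]
knob ztop 258.8285796280221 top mean [618.6 257.3 257.6] [589.2 238.6 253. ] [648.8 284.2 260.5]
shaft ztop 96.37022675917792 top mean [ 499.9 -346.1   94.6] [ 489.4 -355.7   90.7] [ 509.4 -333.8   98. ]
fit ztop 105.90536692404898 top mean [ 504.2 -216.5  104.1] [ 472.9 -235.2  100. ] [ 535.9 -195.6  107.6]
pot ztop 115.84732619806188 top mean [ 621.2 -365.8  114.1] [ 575.4 -426.2  109.9] [ 664.9 -301.7  118.3]
brown2 ztop 227.75652979878612 top mean [497.5 382.7 227.2] [475.7 364.9 224.9] [516.  396.  230.3]
jar ztop 302.5303667036175 top mean [724.3 241.4 301.3] [698.4 217.5 296.7] [749.6 272.4 303.7]
car ztop 261.9948344742131 top mean [533.9 165.5 260. ] [518.8 150.1 256.1] [546.2 186.  263.1]
side {'fx': np.float64(387.253), 'fy': np.float64(387.253), 'cx': np.float64(251.444), 'cy': np.float64(192.867), 'k1': np.float64(-0.114)}
[[ -0.9   0.2  -0.3 263. ]
 [ -0.4  -0.5   0.8 778.1]
 [  0.    0.8   0.5 673. ]]
knob ztop 256.82403082452714 top mean [616.9 266.  255.6] [589.8 242.5 250.9] [649.9 289.1 258. ]
shaft ztop 95.20784527648084 top mean [ 498.9 -323.2   94.8] [ 488.4 -353.7   90.4] [ 510.5 -226.4  104.1]
fit ztop 104.63381000178819 top mean [ 503.8 -211.   102.9] [ 475.7 -233.5   98.9] [ 537.7 -193.   106.5]
jar ztop 300.5699535686728 top mean [722.9 252.1 299.4] [698.8 223.3 294.8] [753.6 275.7 301.8]
car ztop 260.1383925349787 top mean [531.1 175.7 258.7] [518.7 156.  254.2] [546.  191.5 262.1]
```

```bash
python3 - <<'E'
import cv2,numpy as np
def crop(n,b,f):
    return cv2.resize(cv2.imread(f"pics/{n}0.png")[b[1]:b[3],b[0]:b[2]],None,fx=f,fy=f,interpolation=cv2.INTER_CUBIC)
a=crop("scene",(240,90,370,165),6);cv2.imwrite("pics/a1.png",a)
x=crop("side",(160,190,210,240),8);y=crop("scene",(110,290,160,340),8)[:400];cv2.imwrite("pics/a2.png",np.hstack([x,y]))
E
```

```text
(no output)
```

View pics/a1.png

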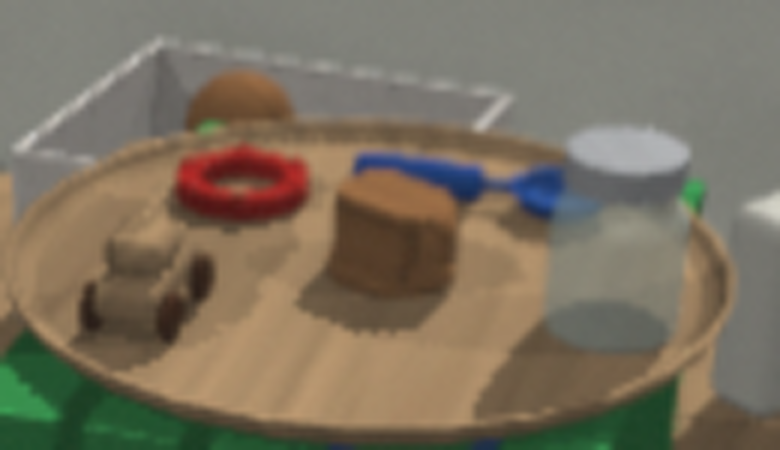

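View pics/a2.png

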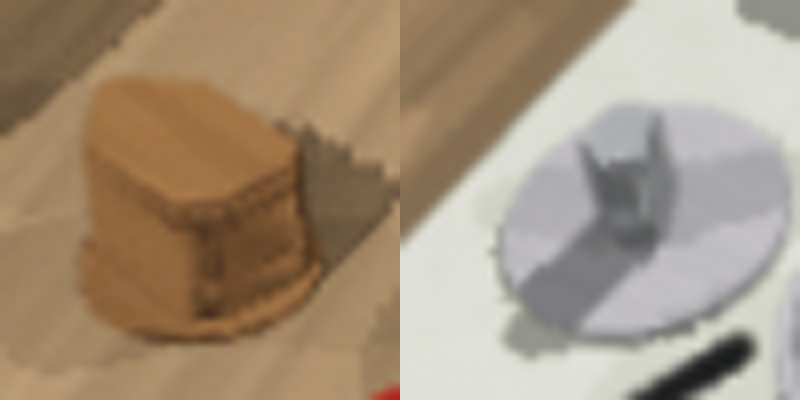

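The thing at scene (280,107) is a ball-like object in a bin behind the tray. So (305,129) is the only wooden knob on the tray, and the pink ones are decoys. Next I'll look at the shaft with the wrist camera on the way over.

```bash
python3 - <<'E'
from h import *
from scipy.spatial.transform import Rotation as R
np.set_printoptions(precision=3,suppress=True)
s=manip.read_state(); c=manip.calibration("wrist"); W=np.array(c['world_from_camera'])
Rt=R.from_euler('xyz',s['eef_rot']).as_matrix()
print(c['fx'],c['cx'],c['cy'],c['k1']); print("cam pos in tool",Rt.T@(W[:3,3]-s['eef_pos'])); print("cam rot in tool\n",Rt.T@W[:3,:3])
print("world view dir",-W[:3,2],s['clock'])
# knob top from both
for n,b in(("scene",(292,116,320,142)),("side",(166,197,203,234)),("scene",(160,254,195,284)),("side",(291,172,315,194))):
    c,p,d=shot(n);P,m=pts(c,d,b);Q=P[m];h=np.percentile(Q[:,2],97);T=Q[Q[:,2]>h-4][:,:2].astype(np.float32)
    (x,y),(w,hh),a=cv2.minAreaRect(T);print(n,x,y,w,hh,a,len(T)); print(T[T[:,0].argmax()],T[T[:,0].argmin()],T[T[:,1].argmax()],T[T[:,1].argmin()])
E
```

```text
309.3683247916586 253.4449342301744 191.07132902840738 -0.0676335760915561
cam pos in tool [  78.269    0.19  -179.279]
cam rot in tool
 [[ 0.     0.963  0.269]
 [ 1.    -0.    -0.   ]
 [-0.     0.269 -0.963]]
world view dir [-0.26  -0.069 -0.963] 0.85
scene 619.5803833007812 259.8649597167969 39.88029098510742 61.25154113769531 62.15424728393555 124
[647.857 254.431] [589.339 264.161] [604.595 287.073] [619.591 237.308]
side 621.0272827148438 262.1396179199219 38.98685073852539 61.499637603759766 65.7583236694336 326
[650.19  255.478] [590.276 268.74 ] [605.276 290.611] [624.26  241.493]
scene 504.86224365234375 -214.25439453125 63.7364501953125 38.81365203857422 2.791099786758423 306
[ 536.971 -218.408] [ 473.467 -224.738] [ 495.314 -195.29 ] [ 489.31  -234.442]
side 506.3965148925781 -212.70880126953125 59.16209411621094 38.861289978027344 1.3448346853256226 119
[ 535.974 -212.232] [ 476.842 -214.195] [ 495.51  -193.528] [ 488.337 -232.569]
```

```bash
python3 -m inch '{"grip":[1,1,1,1,1,1,1,1],"travel":[[5,2.6,0],[10,5.2,0],[15,7.8,0],[20,10.4,0],[26,13.5,0],[31,16,0],[36,18.6,0],[36,18.6,0]],"turn":[[0,0,0],[0,0,-3],[0,0,-6],[0,0,-9],[0,0,-12],[0,0,-15],[0,0,-15],[0,0,-15]]}' && python3 - <<'E'
from h import *
print(manip.read_state()['eef_pos'],manip.read_state()['eef_rot'],manip.read_state()['qd'])
c,p,d=shot("wrist");cv2.imwrite("pics/w1.png",p[:,:,::-1]);np.savez("w1.npz",p=p,d=d,W=c['world_from_camera'])
print(proj(c,[500,-345,94]),proj(c,[500,-345,63]))
E
```

```text
clock: 2.05
eef_pos: [503.2, -343.5, 204.9]
eef_rot: [-3.141, 0.0, 0.001]
wrist_force: [-0.1, -0.8, 0.3]
finger_gap: 93.9
[ 503.20760998 -343.4771704   204.85908222] [-3.14100626e+00  2.09500070e-04  1.06437096e-03] [-0.07074005 -0.0326918   0.04501136 -0.01260225 -0.00687477 -0.04249069]
[[254.71399327 191.52161575]] [[254.60098415 183.68608132]]
```

View pics/w1.png

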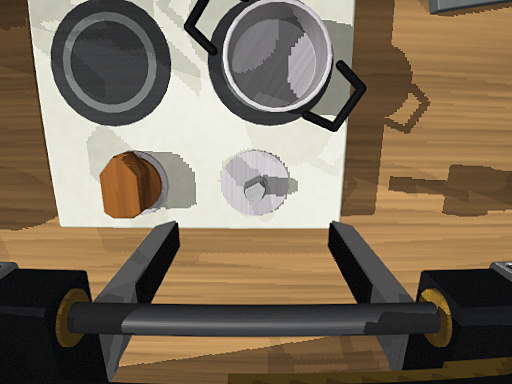

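The wrist view shows the shaft on its disc at (257,185), the fitted knob at (130,185) and the pot behind at (277,55).

```bash
python3 - <<'E'
from h import *
p=np.load("w1.npz")['p'];d=np.load("w1.npz")['d']
a=cv2.resize(p[145:225,215:300],None,fx=7,fy=7,interpolation=cv2.INTER_CUBIC)
cv2.imwrite("pics/w1c.png",a[:,:,::-1])
b=cv2.resize(p[140:230,90:180],None,fx=6,fy=6,interpolation=cv2.INTER_CUBIC)
cv2.imwrite("pics/w1d.png",b[:,:,::-1])
c=manip.calibration("wrist");c['world_from_camera']=np.load("w1.npz")['W']
P,m=pts(c,d,(215,145,300,225));z=P[:,:,2]
np.set_printoptions(linewidth=250)
print(z[25:55,25:60].astype(int))
np.set_printoptions(precision=1,suppress=True)
T=P[z>88];print(len(T),T.mean(0),T.min(0),T.max(0))
E
```

```text
[[63 63 63 ... 63 62 63]
 [63 64 63 ... 63 63 62]
 [62 62 62 ... 63 63 63]
 ...
 [61 63 63 ... 64 63 62]
 [62 63 63 ... 61 64 64]
 [63 62 62 ... 62 63 62]]
363 [ 506.9 -345.3  118.4] [ 489.7 -355.2   88. ] [ 581.5 -334.4  384.1]
```

View pics/w1c.png

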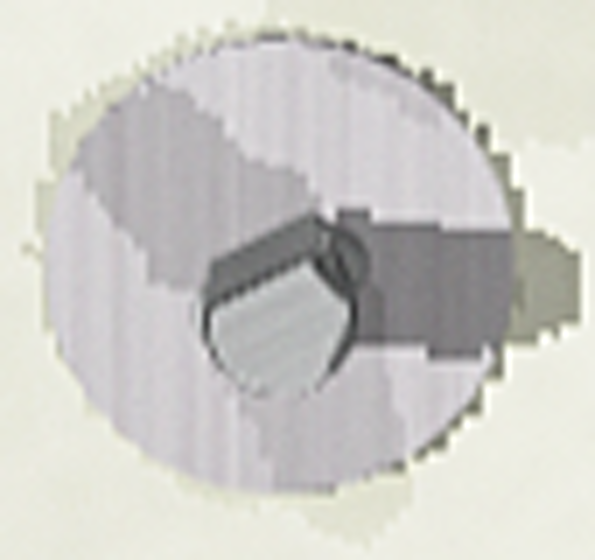

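View pics/w1d.png

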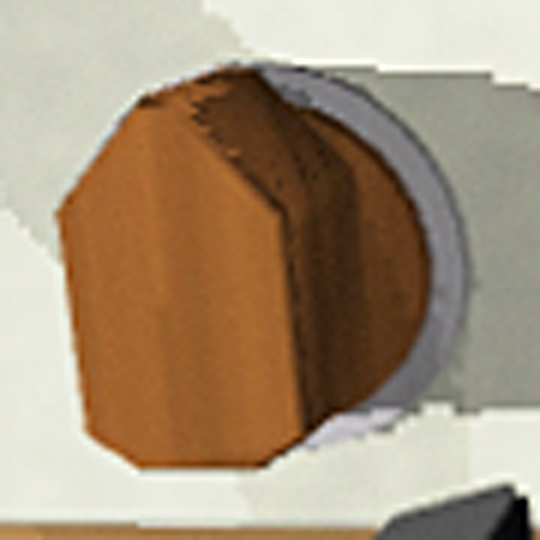

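```bash
python3 - <<'E'
from h import *
np.set_printoptions(precision=1,suppress=True,linewidth=200)
f=np.load("w1.npz");p=f['p'];d=f['d']
c=manip.calibration("wrist");c['world_from_camera']=f['W']
x0,y0=238,172
P,m=pts(c,d,(x0,y0,272,206));z=P[:,:,2]
for r in range(0,34): print(y0+r,' '.join('%3d'%v for v in z[r]), )
g=cv2.cvtColor(p,cv2.COLOR_RGB2GRAY)[y0:206,x0:272]
for r in range(6,34): print(y0+r,' '.join('%3d'%v for v in g[r]), )
E
```

```text
172  62  64  62  62  62  63  63  63  63  63  63  63  62  63  62  62  64  63  62  63  62  63  63  63  62  63  63  64  64  62  63  62  62  62
173  62  64  63  62  62  64  63  62  63  62  63  62  64  62  62  63  64  62  64  62  61  62  62  62  64  64  62  63  63  63  63  62  62  63
174  64  62  63  64  62  63  62  64  63  63  63  63  63  62  63  63  62  64  62  64  62  63  63  64  63  63  63  61  63  63  63  63  62  62
175  62  63  62  61  63  63  64  64  62  62  63  63  61  63  62  62  64  63  62  63  61  63  63  63  62  63  63  62  63  62  62  64  64  64
176  63  63  63  64  63  63  62  63  63  64  64  62  62  63  63  64  63  62  63  62  64  66  66  63  63  63  63  63  63  62  61  63  62  63
177  63  63  63  63  63  64  64  62  62  62  63  63  63  64  61  64  62  62  65  66  70  71  71  67  63  63  63  62  63  63  64  63  63  62
178  63  63  63  63  63  63  63  62  63  63  63  63  63  64  64  61  64  66  70  73  74  74  74  75  75  73  75  63  62  63  63  63  63  62
179  63  63  62  62  63  62  62  62  62  63  63  63  63  62  66  68  72  72  74  76  79  80  80  76  76  76  75  74  62 
[... 6879 characters left out ...]

201 207 208 203 200 199 207 206 199 199 198 205 188 188 167 163 177 192 195 187 186 169 193 190 191 190 187 189 193 192 194 193 185 185 209
202 206 208 204 200 197 207 208 198 199 209 216 184 190 193 191 189 192 188 182 181 190 188 189 192 191 189 189 191 191 191 187 185 187 210
203 210 207 205 201 197 206 207 200 197 209 213 182 185 187 188 190 190 188 184 187 190 190 187 190 189 187 190 192 193 193 189 185 186 204
204 208 205 202 201 200 205 208 200 199 206 213 192 194 188 186 189 190 189 185 186 188 190 189 191 189 188 190 192 191 191 190 185 188 192
205 209 208 206 199 197 207 209 200 197 206 215 201 204 193 185 186 190 189 183 186 186 189 188 191 188 187 188 194 193 189 191 188 185 192
```

```bash
cat > fitD.py <<'E'
from h import *
from scipy.optimize import minimize
def sm(c,P): return proj(c,P)
def fit(f,x0,y0,x1,y1,init,zt=94.,thr=88):
    p=f['p'];d=f['d'];c=manip.calibration("wrist");c['world_from_camera']=f['W']
    P,m=pts(c,d,(x0,y0,x1,y1));z=P[:,:,2]
    g=cv2.cvtColor(p,cv2.COLOR_RGB2GRAY)[y0:y1,x0:x1]
    mask=((z>thr)&(z<100)&(g>128)).astype(np.float32)
    mask=cv2.morphologyEx(mask,cv2.MORPH_CLOSE,np.ones((3,3)))
    u,v=np.meshgrid(np.arange(x0,x1),np.arange(y0,y1))
    Q=plane(c,np.c_[u.ravel(),v.ravel()],zt)[:,:2]
    M=mask.ravel()
    s=0.4
    def cost(q):
        e=Q-q[:2];ct,st=np.cos(q[2]),np.sin(q[2])
        sd=np.minimum(9.5-np.hypot(*e.T),6.2-(e@[ct,st]))
        return ((1/(1+np.exp(-sd/s))-M)**2).sum()
    best=min((minimize(cost,[init[0],init[1],init[2]+a],method='Nelder-Mead',options=dict(xatol=1e-3,fatol=1e-4,initial_simplex=[[init[0],init[1],init[2]+a],[init[0]+3,init[1],init[2]+a],[init[0],init[1]+3,init[2]+a],[init[0],init[1],init[2]+a+.3]])) for a in(-.3,0,.3)),key=lambda r:r.fun)
    return best.x,best.fun,mask.sum()
if __name__=="__main__":
    print(fit(np.load("w1.npz"),236,170,274,208,(499,-345,.45)))
    f=np.load("w1.npz");c=manip.calibration("wrist");c['world_from_camera']=f['W']
    # fitted knob
    P,m=pts(c,f['d'],(90,140,180,230));z=P[:,:,2]
    T=P[(z>99)&(z<107)].astype(np.float32)
    print(T.mean(0),cv2.minAreaRect(T[:,:2]))
    # disc from depth-plane/colour
    hsv=cv2.cvtColor(f['p'],cv2.COLOR_RGB2HSV)
    print(hsv[160,225:300:6].tolist(),f['p'][160,205:300:6].tolist())
E
python3 fitD.py
```

```text
(array([ 5.00046781e+02, -3.44609109e+02,  4.73642955e-01]), np.float64(25.4606274039309), np.float32(292.0))Traceback (most recent call last):
  File "fitD.py", line 26, in <module>
    print(T.mean(0),cv2.minAreaRect(T[:,:2]))
                    ~~~~~~~~~~~~~~~^^^^^^^^^
cv2.error: OpenCV(4.12.0) /io/opencv/modules/imgproc/src/convhull.cpp:143: error: (-215:Assertion failed) total >= 0 && (depth == CV_32F || depth == CV_32S) in function 'convexHull'
```

The shaft is at (500.0, -344.6) with its flat facing 27°. Next I'll hover over the knob.

```bash
python3 -m inch '{"grip":[1,1,1,1,1,1,1,1,1,1],"travel":[[0,3,5],[1,8,8],[2,14,11],[3.2,20,14],[4.4,26,14.5],[5.6,32,14.5],[6.8,38,14.5],[8,44,14.5],[9.2,50,14.5],[10.4,55.5,14.5]],"turn":[[0,0,0],[0,0,0],[0,0,-4],[0,0,-8],[0,0,-12],[0,0,-16],[0,0,-20],[0,0,-24],[0,0,-26],[0,0,-26]]}' &&  python3 -m inch '{"grip":[1,1,1],"travel":[[1,5.2,0.2],[1,5.2,0.2],[1,5.2,0.2]],"turn":[[0,0,0],[0,0,0],[0,0,0]]}' && python3 - <<'E'
from h import *
s=manip.read_state();print(s['eef_pos'],s['eef_rot'],s['joints'],s['clock'])
c,p,d=shot("wrist");cv2.imwrite("pics/w2.png",p[:,:,::-1]);np.savez("w2.npz",p=p,d=d,W=c['world_from_camera'])
print(proj(c,[618,262,256]))
E
```

```text
clock: 3.35
eef_pos: [605.8, 210.9, 350.3]
eef_rot: [-3.141, 0.0, -0.456]
wrist_force: [0.0, 0.0, -0.2]
finger_gap: 93.9
clock: 3.72
eef_pos: [616.0, 261.4, 352.3]
eef_rot: [-3.141, 0.0, -0.457]
wrist_force: [-0.8, 0.1, 0.4]
finger_gap: 94.4
[616.02002664 261.39456412 352.2589544 ] [-3.14145402e+00  1.31935542e-04 -4.57447520e-01] [3.46503156e-01 5.46720701e-01 8.45301302e-01 1.94293350e-04
 1.74956237e+00 2.37478156e+00] 3.725
[[251.60424835 191.04633066]]
```

View pics/w2.png

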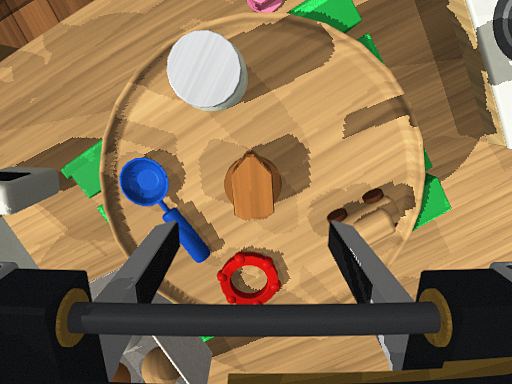

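The wrist view shows the knob at (252,185) with its nose pointing up to (251,153), so the nose lies along tool +x at about -26°. Teether at (250,278), spoon at (165,205), car at (370,210) and jar at (205,70) are all clear of the fingers. I'll fit the knob's pose.

```bash
cat > fitK.py <<'E'
from h import *
from scipy.optimize import minimize
def fitK(f,box,init,zt,band=5,cam="wrist"):
    d=f['d'];c=manip.calibration(cam);c['world_from_camera']=f['W']
    P,m=pts(c,d,box);z=P[:,:,2];M=((abs(z-zt)<band)).astype(np.uint8)
    n,lab,st,_=cv2.connectedComponentsWithStats(M);k=1+st[1:,4].argmax();M=(lab==k).astype(float).ravel()
    zt2=np.median(z.ravel()[M>0])
    u,v=np.meshgrid(np.arange(box[0],box[2]),np.arange(box[1],box[3]))
    Q=plane(c,np.c_[u.ravel(),v.ravel()],zt)[:,:2]
    def cost(q):
        e=Q-q[:2];ct,s=np.cos(q[2]),np.sin(q[2]);x=e@[ct,s];y=e@[-s,ct]
        poly=np.array([(-26,-q[3]),(-20,-19),(18,-19),(36,-3),(36,3),(18,19),(-20,19),(-26,q[3])])
        sd=np.full(len(x),1e9)
        for a,b in zip(poly,np.roll(poly,-1,0)):
            t=(b-a)/np.hypot(*(b-a));sd=np.minimum(sd,t[0]*(y-a[1])-t[1]*(x-a[0]))
        return ((1/(1+np.exp(-np.clip(sd/.5,-40,40)))-M)**2).sum()
    i=np.array([*init,12.]);S=[i]+[i+np.eye(4)[k]*[4,4,.2,3][k] for k in range(4)]
    r=minimize(cost,i,method='Nelder-Mead',options=dict(initial_simplex=S,maxiter=600))
    return r.x,r.fun,M.sum(),zt2
if __name__=="__main__":
    f=np.load("w2.npz");r=fitK(f,(205,135,300,240),(618,262,-.45),256);print(r)
    s=manip.read_state();e=r[0][:2]-s['eef_pos'][:2];t=s['eef_rot'][2];print("tool frame offset x,",e@[np.cos(t),np.sin(t)],"y",e@[np.sin(t),-np.cos(t)],e)
    cv2.imwrite("pics/w2c.png",cv2.resize(f['p'][135:240,205:300],None,fx=5,fy=5,interpolation=cv2.INTER_CUBIC)[:,:,::-1])
E
python3 fitK.py
```

```text
(array([ 6.15851518e+02,  2.62256460e+02, -3.85824663e-01,  9.37626913e+00]), np.float64(49.810192145271486), np.float64(2227.0), np.float64(256.1004975048255))
tool frame offset x, -0.6685893457865378 y -0.9727214528307705 [-0.16961017  1.16808866]
```

View pics/w2c.png

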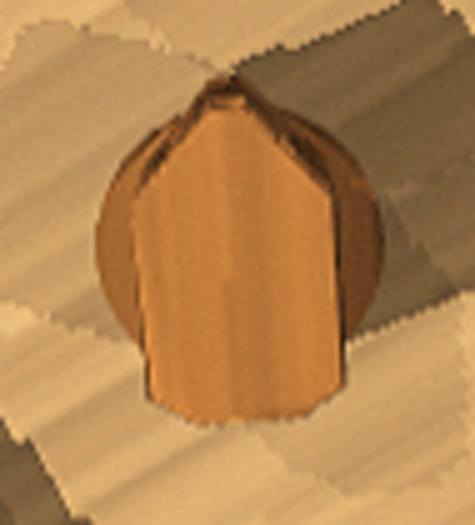

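```bash
python3 -m inch '{"grip":[0.5,0.5,0.5,0.5,-0.4,-0.4,-0.4,-0.4],"travel":[[0,0.1,-3],[0,0.1,-8],[0,0.1,-12],[0,0.1,-12.6],[0,0.1,-12.6],[0,0.1,-12.6],[0,0.1,-12.6],[0,0.1,-12.6]],"turn":[[0,0,4.1],[0,0,4.1],[0,0,4.1],[0,0,4.1],[0,0,4.1],[0,0,4.1],[0,0,4.1],[0,0,4.1]]}' 20
```

```text
clock: 4.78
eef_pos: [616.2, 262.1, 227.4]
eef_rot: [-3.14, -0.001, -0.386]
wrist_force: [0.3, -1.3, 4.2]
finger_gap: 37.9
```

```bash
python3 -m inch '{"grip":[-0.4,-0.4,-0.4,-0.4,-0.4,-0.4,-0.4],"travel":[[0,0,3],[0,0,8],[-0.5,-3,12],[-1.5,-9,12],[-2.5,-15,12],[-3.5,-21,12],[-4.5,-26,12]],"turn":[[0,0,0],[0,0,0],[0,0,4],[0,0,10],[0,0,17],[0,0,24],[0,0,30]]}' && python3 - <<'E'
from h import *
from fitK import fitK
s=manip.read_state();print(s['wrist_force'],s['qd'].round(3))
c,p,d=shot("wrist");cv2.imwrite("pics/w3.png",p[:,:,::-1]);np.savez("w3.npz",p=p,d=d,W=c['world_from_camera'])
b=s['eef_pos'];t=s['eef_rot'][2];zt=b[2]+28.6
q=proj(c,[b[0],b[1],zt])[0].astype(int);print(q,b,t)
r=fitK(dict(d=d,W=c['world_from_camera']),(q[0]-70,q[1]-70,q[0]+70,q[1]+70),(b[0],b[1],t),zt);print(r)
e=r[0][:2]-b[:2];print("tool x",e@[np.cos(t),np.sin(t)],"y",e@[np.sin(t),-np.cos(t)],"dyaw",r[0][2]-t)
E
```

```text
clock: 5.65
eef_pos: [570.5, 0.1, 347.7]
eef_rot: [-3.141, -0.001, 0.14]
wrist_force: [1.6, 0.3, -1.2]
finger_gap: 38.0
[ 1.58362793  0.27972381 -1.18770682] [-0.691 -0.232  0.297  0.002 -0.064 -1.511]
[252 255] [5.70538487e+02 1.14236582e-01 3.47695578e+02] 0.14040293148592875
(array([ 5.70593436e+02, -2.43808775e-01,  1.39730673e-01,  8.72880164e+00]), np.float64(500.72002492478475), np.float64(6705.0), np.float64(376.28311578617854))
tool x 0.0043032340956863325 y 0.362211837424253 dyaw -0.0006722582120339549
```

View pics/w3.png

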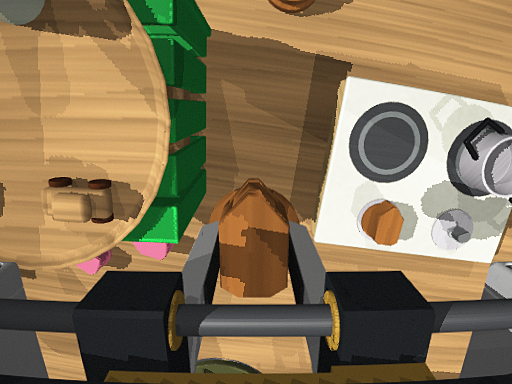

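The knob is held squarely, with an axis offset near 0 in the tool frame. I'll go beside the shaft at the final yaw and measure it again from there.

```bash
python3 -m inch '{"grip":[-0.4,-0.4,-0.4,-0.4,-0.4,-0.4,-0.4,-0.4,-0.4,-0.4],"travel":[[-2,-5.5,0],[-4,-11,-2],[-6,-17,-5],[-8,-23,-9],[-9.5,-29,-13],[-11.5,-35,-16],[-12.4,-37.2,-19],[-12.4,-37.2,-19.7],[-12.4,-37.2,-19.7],[-12.4,-37.2,-19.7]],"turn":[[0,0,4],[0,0,8],[0,0,12],[0,0,16],[0,0,19],[0,0,19.1],[0,0,19.1],[0,0,19.1],[0,0,19.1],[0,0,19.1]]}' && python3 - <<'E'
from h import *
from fitK import fitK
from fitD import fit
s=manip.read_state();print(s['wrist_force'],s['qd'].round(3))
c,p,d=shot("wrist");cv2.imwrite("pics/w4.png",p[:,:,::-1]);np.savez("w4.npz",p=p,d=d,W=c['world_from_camera'])
b=s['eef_pos'];t=s['eef_rot'][2];zt=b[2]+28.6
f=np.load("w4.npz")
q=proj(c,[b[0],b[1],zt])[0].astype(int)
r=fitK(f,(q[0]-70,q[1]-70,q[0]+70,q[1]+70),(b[0],b[1],t),zt);print("knob",r)
def tool(e): return e@[np.cos(t),np.sin(t)],e@[np.sin(t),-np.cos(t)]
print(b,t,"knob tool",tool(r[0][:2]-b[:2]))
q=proj(c,[500,-344.6,94])[0].astype(int);print(q)
r2=fit(f,q[0]-26,q[1]-26,q[0]+26,q[1]+26,(500,-344.6,.47));print("shaft",r2,"tool",tool(r2[0][:2]-b[:2]))
cv2.imwrite("pics/w4c.png",cv2.resize(p[q[1]-50:q[1]+50,q[0]-50:q[0]+50],None,fx=6,fy=6,interpolation=cv2.INTER_CUBIC)[:,:,::-1])
E
```

```text
clock: 6.95
eef_pos: [446.9, -375.7, 152.5]
eef_rot: [3.139, -0.002, 0.478]
wrist_force: [0.1, 0.5, -0.5]
finger_gap: 37.8
[ 0.06699354  0.50093282 -0.45883216] [ 0.004 -0.008  0.    -0.002 -0.004 -0.003]
knob (array([ 446.9090401 , -375.93887972,    0.4799178 ,    8.56159313]), np.float64(498.18276630687296), np.float64(6699.0), np.float64(181.04649882200857))
[ 446.91654589 -375.69653053  152.45339728] 0.4780022268764046 knob tool (np.float64(-0.1181466456611527), np.float64(0.21173293467220602))
[248 128]
shaft (array([ 4.99874578e+02, -3.44339798e+02,  4.73587439e-01]), np.float64(30.603732151130387), np.float32(457.0)) tool (np.float64(61.44655977926525), np.float64(-3.481109315578642))
```

View pics/w4.png

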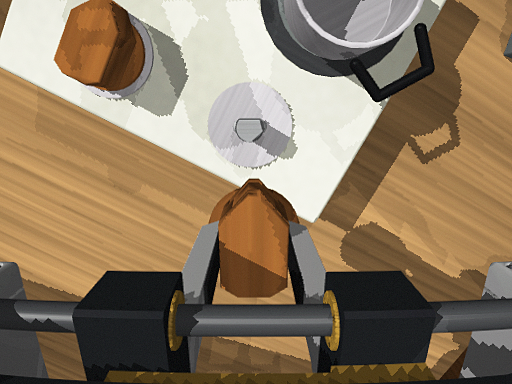

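View pics/w4c.png

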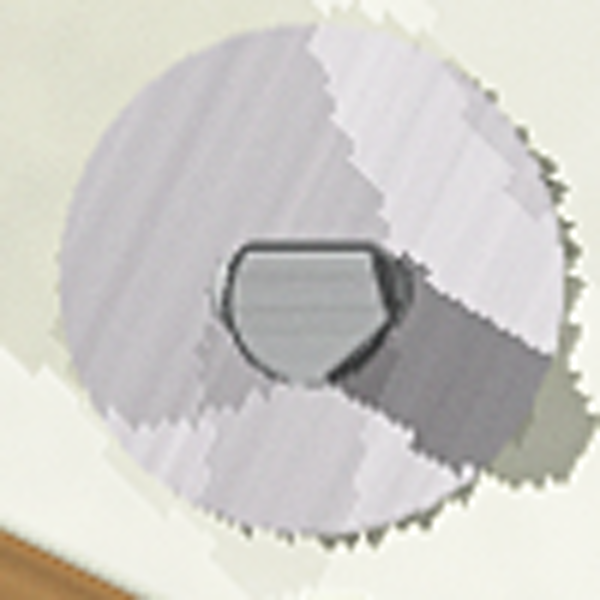

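```bash
python3 - <<'E'
from h import *
f=np.load("w4.npz");c=manip.calibration("wrist");c['world_from_camera']=f['W']
S=12;x0,y0=198,78
im=cv2.resize(f['p'][y0:y0+100,x0:x0+100],None,fx=8,fy=8,interpolation=cv2.INTER_CUBIC)[:,:,::-1].copy()
def D(r,fl,z,x,y,t):
    a=np.linspace(-np.pi,np.pi,200);P=np.c_[r*np.cos(a),r*np.sin(a)];P[:,0]=np.minimum(P[:,0],fl)
    R=np.array([[np.cos(t),-np.sin(t)],[np.sin(t),np.cos(t)]]);P=P@R.T+[x,y];return np.c_[P,np.full(200,z)]
for a,col in(((9.5,6.2,94),(0,0,255)),((11,6.5,90),(255,0,0)),((36,99,63),(0,160,0))):
    q=(proj(c,D(*a,499.87,-344.34,.4736))-[x0,y0]+.5)*8-.5
    cv2.polylines(im,[np.int32(q)],True,col,1)
cv2.imwrite("pics/w4o.png",im[:600])
E
```

```text
(no output)
```

View pics/w4o.png

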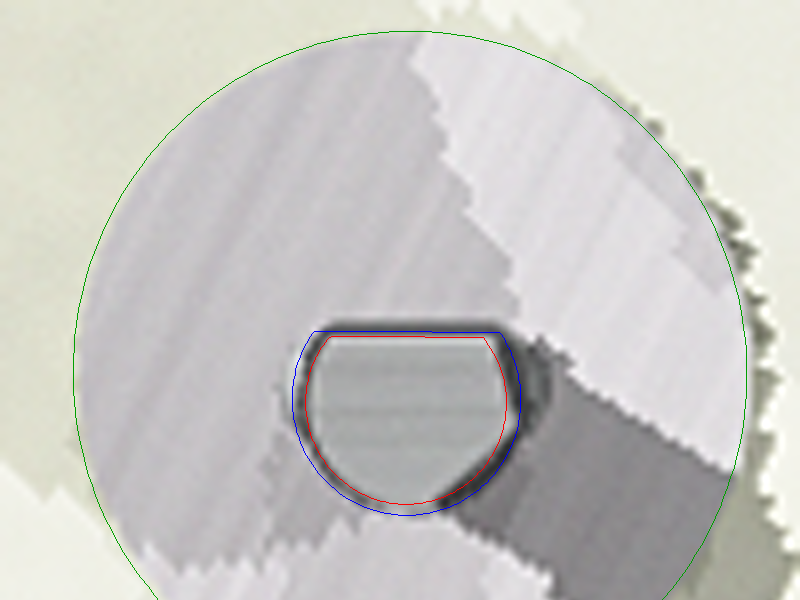

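The fit overlays the shaft well, perhaps 0.4 mm to the left of it. I'll move over the shaft.

```bash
python3 -m inch '{"grip":[-0.4,-0.4,-0.4,-0.4],"travel":[[3,1.8,-1],[5.3,3.13,-2.5],[5.3,3.13,-3],[5.3,3.13,-3]],"turn":[[0,0,0],[0,0,0],[0,0,0],[0,0,0]]}' && python3 - <<'E'
from h import *
s=manip.read_state();print(s['eef_pos'],s['eef_rot'],s['wrist_force'],s['qd'].round(3))
print("target",446.92+53.05,-375.70+31.3)
E
```

```text
clock: 7.5
eef_pos: [499.9, -344.2, 123.1]
eef_rot: [3.139, -0.002, 0.479]
wrist_force: [0.9, -0.4, -0.2]
finger_gap: 37.7
[ 499.91848858 -344.19926458  123.10667951] [ 3.13865088e+00 -2.08948508e-03  4.79047116e-01] [ 0.92538046 -0.36671094 -0.22200197] [-0.015 -0.01  -0.007 -0.     0.004 -0.002]
target 499.97 -344.4
```

```bash
python3 -m inch '{"grip":[-0.4,-0.4,-0.4,-0.4],"travel":[[0,0,-1],[0,0,-1.7],[0,0,-2.1],[0,0,-2.1]],"turn":[[0,0,-0.2],[0,0,-0.2],[0,0,-0.2],[0,0,-0.2]]}'; python3 -m inch '{"grip":[-0.4,-0.4],"travel":[[0,0,-0.4],[0,0,-0.4]],"turn":[[0,0,0],[0,0,0]]}'
```

```text
clock: 8.0
eef_pos: [500.0, -344.1, 101.8]
eef_rot: [3.139, -0.002, 0.475]
wrist_force: [3.8, 1.0, -2.0]
finger_gap: 38.1
clock: 8.25
eef_pos: [500.1, -344.0, 97.4]
eef_rot: [3.139, -0.003, 0.475]
wrist_force: [4.4, 0.4, -1.7]
finger_gap: 37.7
```

```bash
python3 -m inch '{"grip":[-0.4,-0.4,-0.4],"travel":[[0.02,-0.02,-0.3],[0.03,-0.02,-0.7],[0.03,-0.02,-0.7]],"turn":[[0,0,0],[0,0,0],[0,0,0]]}'
```

```text
clock: 8.62
eef_pos: [500.2, -344.1, 89.9]
eef_rot: [3.14, -0.002, 0.475]
wrist_force: [3.0, 1.7, -2.3]
finger_gap: 38.1
```

```bash
python3 -m inch '{"grip":[0.1,0.3,0.3,0.3,0.3],"travel":[[0,0,0],[0,0,0],[0,0,0],[0,0,0],[0,0,0]],"turn":[[0,0,0],[0,0,0],[0,0,0],[0,0,0],[0,0,0]]}'; python3 -m inch '{"grip":[0.3,0.3,0.3,0.3],"travel":[[0,0,2],[0,0,5],[0,0,8],[0,0,8]],"turn":[[0,0,0],[0,0,0],[0,0,0],[0,0,0]]}'; python3 - <<'E'
from h import *
from fitK import fitK
s=manip.read_state()
c,p,d=shot("wrist");cv2.imwrite("pics/w5.png",p[:,:,::-1]);np.savez("w5.npz",p=p,d=d,W=c['world_from_camera'])
b=s['eef_pos'];print(b,s['wrist_force'],s['finger_gap'])
zt=116.5;q=proj(c,[500,-344.3,zt])[0].astype(int);print(q)
print(fitK(np.load("w5.npz"),(q[0]-60,q[1]-60,q[0]+60,q[1]+60),(500,-344,.47),zt))
E
```

```text
clock: 9.25
eef_pos: [500.2, -344.1, 89.9]
eef_rot: [3.14, -0.002, 0.475]
wrist_force: [0.2, 0.9, -0.6]
finger_gap: 61.1
clock: 9.75
eef_pos: [500.9, -344.6, 172.2]
eef_rot: [3.136, -0.004, 0.475]
wrist_force: [-0.8, 0.6, -0.1]
finger_gap: 60.9
[ 500.88722786 -344.62023692  172.17573574] [-0.79381331  0.63026599 -0.09089304] 60.8604654529016
[251 207]
(array([ 5.03255067e+02, -3.42934830e+02,  4.62733715e-01,  9.79042729e+00]), np.float64(74.58757504966839), np.float64(3026.0), np.float64(116.44315433309875))
```

View pics/w5.png

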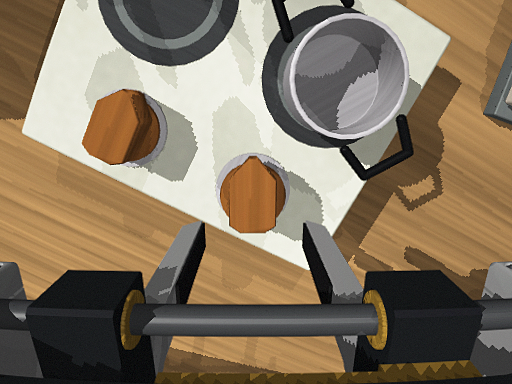

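The knob top reads z=116.4, so its underside is 13.4 mm above the disc: it rests on the clips and has been released. I'll recheck the fit with the arm at rest while the fingers shut.

```bash
python3 -m inch '{"grip":[-1,-1,-1,-1,-1,-1],"travel":[[-0.08,0.03,0],[-0.08,0.03,0],[-0.08,0.03,-1],[-0.08,0.03,-3],[-0.08,0.03,-4],[-0.08,0.03,-4]],"turn":[[0,0,0],[0,0,0],[0,0,0],[0,0,0],[0,0,0],[0,0,0]]}'; python3 - <<'E'
from h import *
from fitK import fitK
s=manip.read_state()
c,p,d=shot("wrist");cv2.imwrite("pics/w6.png",p[:,:,::-1]);np.savez("w6.npz",p=p,d=d,W=c['world_from_camera'])
print(s['eef_pos'],s['eef_rot'],s['qd'].round(3))
c,p,d=shot("side");cv2.imwrite("pics/s6.png",cv2.resize(p[140:220,250:350],None,fx=7,fy=7,interpolation=cv2.INTER_CUBIC)[:,:,::-1])
E
```

```text
clock: 10.55
eef_pos: [499.3, -343.7, 129.4]
eef_rot: [3.14, -0.002, 0.475]
wrist_force: [0.3, -0.1, 0.1]
finger_gap: 4.4
[ 499.25061378 -343.67990342  129.42175504] [ 3.14008580e+00 -2.13064401e-03  4.75432388e-01] [ 0.    -0.019 -0.023  0.     0.011  0.001]
```

View pics/w6.png

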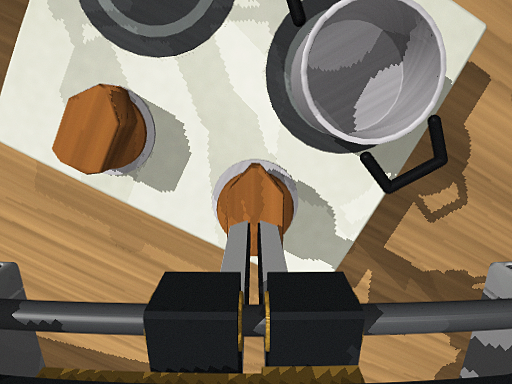

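View pics/s6.png

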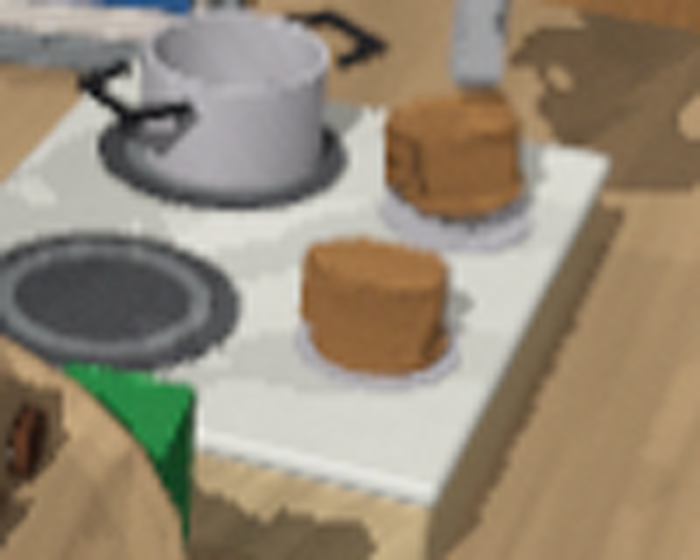

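The side view at (318,163) shows the knob level and standing clear above the disc, so it is part-way on. Now I'll press.

```bash
python3 -m inch '{"grip":[-1,-1,-1,-1,-1,-1],"travel":[[0.07,-0.05,-0.8],[0.07,-0.05,-1.2],[0.07,-0.05,-1.5],[0.07,-0.05,-1.8],[0.07,-0.05,-2.1],[0.07,-0.05,-2.1]],"turn":[[0,0,0],[0,0,0],[0,0,0],[0,0,0],[0,0,0],[0,0,0]]}'
```

```text
clock: 11.4
eef_pos: [500.4, -344.6, 109.8]
eef_rot: [3.138, -0.003, 0.475]
wrist_force: [0.6, 0.5, -0.3]
finger_gap: 0.4
```

```bash
python3 -m inch '{"grip":[-1,-1,-1,-1],"travel":[[0,0,-0.4],[0,0,-0.7],[0,0,-0.8],[0,0,-0.8]],"turn":[[0,0,0],[0,0,0],[0,0,0],[0,0,0]]}'
```

```text
clock: 11.9
eef_pos: [500.4, -344.5, 103.2]
eef_rot: [3.138, -0.003, 0.475]
wrist_force: [-6.6, 5.2, 16.5]
finger_gap: 0.6
```

```bash
python3 -m inch '{"grip":[-1,-1],"travel":[[0,0,-0.2],[0,0,-0.2]],"turn":[[0,0,0],[0,0,0]]}'; python3 -m inch '{"grip":[-1,-1,-1,-1,-1],"travel":[[0,0,2],[-2,-1,6],[-3,-1.5,9],[-3,-1.5,9],[-3,-1.5,9]],"turn":[[0,0,0],[0,0,0],[0,0,0],[0,0,0],[0,0,0]]}'; python3 - <<'E'
from h import *
from fitK import fitK
s=manip.read_state();print(s['wrist_force'],s['clock'])
c,p,d=shot("wrist");cv2.imwrite("pics/w7.png",p[:,:,::-1]);np.savez("w7.npz",p=p,d=d,W=c['world_from_camera'])
zt=103;q=proj(c,[500,-344.3,zt])[0].astype(int);print(q)
print(fitK(np.load("w7.npz"),(q[0]-60,q[1]-60,q[0]+60,q[1]+60),(500,-344,.47),zt))
c,p,d=shot("side");cv2.imwrite("pics/s7.png",cv2.resize(p[140:220,250:350],None,fx=7,fy=7,interpolation=cv2.INTER_CUBIC)[:,:,::-1])
E
```

```text
clock: 12.15
eef_pos: [500.4, -344.5, 103.2]
eef_rot: [3.137, -0.004, 0.476]
wrist_force: [-8.7, 6.0, 22.7]
finger_gap: 0.5
clock: 12.78
eef_pos: [470.3, -359.1, 191.9]
eef_rot: [3.138, -0.003, 0.476]
wrist_force: [-0.5, -0.1, 0.4]
finger_gap: 0.3
[-0.54166019 -0.12345229  0.4033065 ] 12.775
[253 158]
(array([ 4.99707728e+02, -3.44991366e+02,  4.76285639e-01,  9.01382901e+00]), np.float64(57.556123144267495), np.float64(2560.0), np.float64(103.1020838512847))
```

View pics/w7.png

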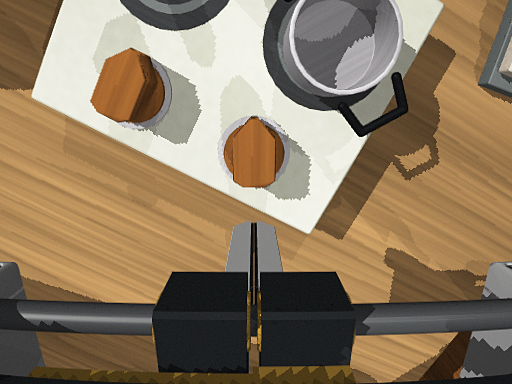

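View pics/s7.png

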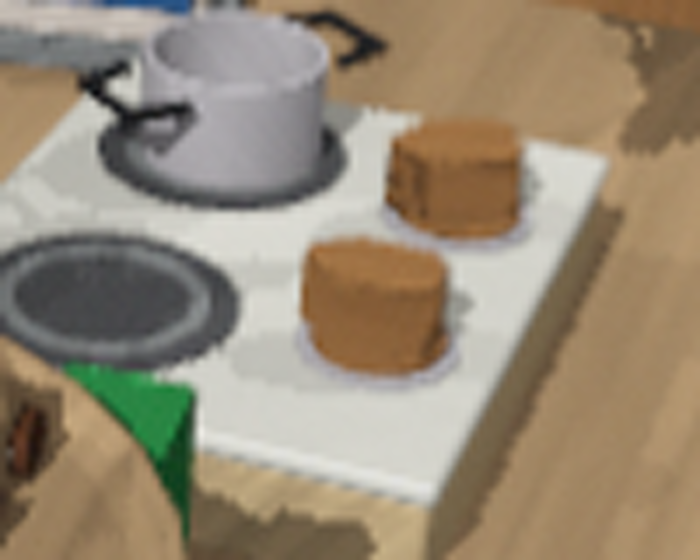

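The knob now sits down on its disc at the same height as the fitted one. Its top is at z=103.1, its yaw is 0.476 against the shaft's 0.474, and its axis is at (499.7, -345.0). The robot is clear and the pot hasn't moved, so I'm handing in.

```bash
python3 -c "
from cell import manip
print(manip.sign_off())"
```

```text
the job is handed in; nothing more can be done
None
```

I put the wooden knob on the D-shaft with the flats matched, let go of it on the spring clips, then pressed it home with shut fingers. I handed in at about 13 s; no verdict is reported.

- **Part-way rest:** the knob's underside was 13.4 mm above the disc, and the fingers were open and well clear.
- **Snapped home:** the top is at z = 103.1 mm, where about 103 is expected. The axis is within 1 mm of the measured shaft position, and the yaw is 0.476 against 0.474 rad. The side view shows it level with the fitted knob.
- **Robot and surroundings:** the arm has withdrawn and touches nothing. The pot looks unmoved. I did not look at the tray items again after lifting the knob, but the fingers stayed clear of them.
- **One check that disagreed:** the wrist-camera fit while the knob rested part-way put its axis about 3.6 mm off the shaft. The arm was probably still settling. The depth it had reached on the shaft and the later fit do not support that offset, but I did not repeat the fit with the arm at rest.

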